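# Guard, bolt and start the roller head

## Task

Get the roller head running: push its orange-framed clear guard down until it is fully shut, then slide the blue-tabbed bolt all the way across to lock it. Only then pull the green knob on the grey start box straight out to its stop, keep it out for a full second, and let it spring back in. Leave the spare roller, the spare gear and the wrench where they are.

Things in the scene. Friction and masses are not known exactly. Their poses are not given: they have to be found in the camera images.
- roller_head: Fixed stainless housing 240 (x) x 200 (y) x 100 mm high on a 260 x 220 mm foot, two cream rollers in its open top. Origin: centre of its underside on the table; its own -x is the front (bolt side), z up. It stands at a different place and yaw each time, left or right of the start box.
- guard (a joint): Guard angle in rad: 0 = shut, lying flat on the housing; grows as it opens, up to 1.25. It starts open at 0.6 to 1.1. A stiff hinge holds it wherever it is left; about 1 to 4 N down on its free edge moves it.
- guard_hinge (a point): Middle of the guard's hinge line, along the rear of the housing: 85 mm behind the housing's origin (its +x), 101 mm above the table. Frame of the guard: y along the hinge line; -x along the guard to its free edge; z out of its upper face.
- guard_edge (a point): Middle of the upper face of the orange bar at the guard's free (front) edge; 163 mm from the hinge line along the guard's -x and 12 mm out along its z. The bar is 170 mm long, 14 mm wide; the plate between the frame bars is clear, 5 mm thick. Shut, this point is 113 mm above the table.
- bolt (a joint): Bolt travel in m: 0 = open, 0.040 = fully home in the keeper. Starts at 0 to 0.008; friction only, about 2 N, stays where left; slides along the housing's +y.
- bolt_tab (a point): Top centre of the bolt's upright blue tab, 16 (housing x) x 12 (y) x 44 mm tall, from 114 to 158 mm above the table, on the front rim at housing x = -106 mm, y = -36 mm at joint 0. Axes as the housing's. Rod, guide and keeper beside it are below 122 mm, so both sides of the tab are free above that. The shut guard's bar ends at housing x = -85 mm, 113 mm high.
- start_box: Fixed grey steel box 100 (x) x 130 (y) x 125 mm high on a 130 x 160 mm foot; origin at the centre of its underside, its own -x is the face with the knob. Place and yaw differ each time.
- start_knob (a joint): How far the knob is pulled out, in m: 0 = at rest, 0.020 = at its stop. A spring draws it in: 5 N to start, 10 N at the stop; it goes back by itself when let go.
- knob_neck (a point): Middle of the knob's level steel stem (12 mm diameter): at rest 20 mm out from the box face, 100 mm above the table (25 mm below the box top); moves with the knob. Axes as the box's: -x is straight out. The green head is a disc 46 mm diameter, 16 mm thick, its back 20 mm further out than this point: the 40 mm gap between face and head lets fingers in from above to hook it.
- spare_roller: Loose cream roller standing on a dark gear, 90 mm diameter, 147 mm tall; origin at the centre of its underside. Leave alone.
- spare_gear: Loose grey gear lying flat, 76 mm diameter, 32 mm high at the hub; origin at the centre of its underside. Leave alone.
- wrench: Loose steel wrench lying flat, 170 mm long along its x. Leave alone.
Mind the look-alikes: they are no part of the job. There is more than one size of the start_box; the job needs the middle-sized.

How it is judged:
On the way, in this order (a step that is already met when the one before it is completed fails the run):
1. the guard is shut (value of joint guard below 0.04 rad), for 0.2 s.
2. the bolt is slid home with the guard shut (value of joint bolt above 0.034 m and value of joint guard below 0.04 rad), for 0.2 s.
3. the knob is pulled out to its stop and kept there (all of step 2 and value of joint start_knob above 0.016 m), for 0.8 s.
At the end, for the whole second after the job is handed in: The guard is shut (within 0.04 rad), the bolt is home (at least 34 of its 40 mm), and the knob, after being held out at least 16 of its 20 mm for 0.8 s, is back in (within 3 mm) (all of step 2 and value of joint start_knob below 0.003 m); the robot touches nothing.
It fails at once if the knob is pulled (over 8 mm) while the guard is not shut or the bolt not home (value of joint start_knob above 0.008 m and (value of joint guard above 0.06 rad or value of joint bolt below 0.032 m)).
It fails at once if the spare roller, spare gear or wrench is moved by more than 30 mm or the roller tipped (distance of any of spare_roller, spare_gear, wrench from where it was at the start of the episode above 0.03 m or angle between spare_roller's own z axis and vertical above 0.5 rad).
It also fails if it takes over 64 s, if anything falls off the work surface, if the arm or the gripper's body presses on something with over 40 N, if the wrist force passes 120 N, or if a joint passes its speed limit or range.

## Robot

A 6-joint arm with a two-finger parallel gripper is mounted at the origin on the work surface. World frame = base frame: x ahead of the robot, y to its left, z up, the work surface at z = 0. Lengths are in m, angles in rad, forces in N, time in s.
With the tool pointing down it reaches from about 0.35 to 0.775 m from the base axis. Payload 5.5 kg.
Tool frame: the origin (TCP) lies at the very end of the fingers, on their centre line; the grasp point (between the pads) lies 19 mm behind it; z points along the fingers, y is the line along which they close (so a half turn about z gives the same grasp; the last joint's range is limited). The gripper opens to 85 mm and grips with 20 to 120 N. Pads are 22 mm wide; open, the fingers measure 114 mm over their backs; the gripper's body (76 mm by 85 mm) begins 54 mm behind the grasp point. The pads swing forward as they close: fully open they stand 13 mm farther back than shut.
Start: joints at [-1.439, 0.313, 0.046, 1.304, 0, 1.431], TCP at [0.154, -0.554, 0.231] pointing down, gripper open.
Joint ranges: [-2.76, 2.76], [-0.86, 1.69], [-1.03, 1.26], [-2.2, 2.34], [-1.47, 1.5], [-3.14, 3.14]. Speed limits (rad/s): [2.57, 2.57, 3.14, 3.14, 3.14, 3.14].

## Interface

Orientations are given as a unit quaternion [w, x, y, z].
In Python, from workcell import env, viewer, nets gives the robot as it stands. The module is installed in compiled form; this text tells all that it offers.
- The arm moves only by the tool shift_gripper, called after "Request:" in YAML: its name, and indented under it one key for each argument. Schema: {"type":"object","properties":{"motion":{"type":"array","items":{"type":"array","items":{"type":"array","items":{"type":"number"},"minItems":6,"maxItems":6},"minItems":1,"maxItems":8},"minItems":1,"maxItems":1},"jaw":{"type":"number"},"force":{"type":"number"},"only":{"type":"string"},"quiet":{"type":"boolean"},"lines":{"type":"string"}},"required":["motion"],"additionalProperties":false}. motion is a list that holds a single list of rows (three levels of brackets), with 1 to 8 rows, each of 6 numbers: dx, dy, dz in parts of the range, where 1.0 means 75 cm, then a rotation vector rx, ry, rz in fractions of the full range, 1 being pi rad; each row is the pose to reach, as a shift and turn from the pose commanded when the call began, along the tool's axes at that moment; what a row does not reach only later rows make up. A row lasts 1/8 s, in which the tool goes at most 0.0625 m and 0.188 rad, less where a joint would pass 70% of its speed; a pose out of reach is approached as far as the arm can. jaw is the finger opening in m, set as the call begins (left out keeps the last). The fingers move at their own pace and stop on an object; force is the grip in N (left out, the last holds). Time passes only in rows, so rows that do not move let the fingers close. The tool returns the time, the measured TCP pose, the force, the opening and the grip force at its end. only (a regular expression) keeps the lines of the reply that match it, lines (a string "A,B") keeps lines A to B, and quiet returns only ok. A shift or turn number past 1, either way, is cut back to 1. Input that does not fit is refused with a message, and nothing moves.
- env.get_state(): the state, without advancing time (a new reading comes with each control period).
- viewer.read_camera(name): name is "scene" or "top"; returns a dict with "image" (420x560x3 uint8, red, green, blue), "K" (3x3 intrinsics, pixels), "D" ([k1, k2, p1, p2, k3] as OpenCV has them; the pictures are not rectified), "R" (3x3) and "t" (3): a world point X has camera coordinates R X + t. Camera axes: x right, y down, z forward; pixel columns grow to the right and rows downward; lengths in m; the calibration is good to about 2 mm. A picture is of the moment at which its call begins. There is no depth.
- env.hand_in(): hands the job in; it is judged then, once.
Trained networks look in a picture, given as the dict that the camera call returned (one of the last four; its "shot" number tells which), for a name from the list of things; names that differ only in an ending like _2 or _b are one class to them, and where a whole thing is asked for, a point or a joint stands for the part that bears it (a point fixed in the world has none). Each returns a list of dicts, best first, with "confidence" (0 to 1); they miss things now and then, are a little off and sometimes report something else, mostly with a low value. They report only what shows in the picture. A call takes as long as a camera call. They do not tell look-alikes from the thing itself.
- nets.outline_of(label, picture): "region" (420x560 bool, what is visible of it) and "box" ([left, top, right, bottom] in pixels, round what is visible of it).
The state is a dict: "clock": time; "joint_pos": joint angles; "qvel": joint speeds; "tau": joint torques, N m; "tcp_pos": TCP position; "orientation": TCP orientation; "wrist_force": force on the tool from outside, world axes, zero at the start; "ft_torque": the same for the moment, N m; "finger_gap": finger opening in m; "grip_force": force on a finger pad.
Only numpy, scipy, OpenCV 4.12 (cv2) and the standard library are available. Lean on these libraries where they do the work, as an engineer would, in place of code of your own. Each camera call takes 0.05 s, during which the arm holds its last target. There are 200 camera calls.

## Working session

There is one attempt and no reset: what is moved stays moved. The work goes in short steps, Python scripts to look and compute and a tool call to move; the robot and the scene stay as the last step left them, time stands still between calls to the robot, and variables do not carry over. Pictures are saved under pics/ and viewed, at most 10 in all, crops included, and the job is handed in when it is done.

```bash
mkdir -p pics
```

Create h.py:
```python
import numpy as np, cv2
from workcell import env, viewer, nets
def shot(cam,name=None):
    p=viewer.read_camera(cam)
    if name: cv2.imwrite('pics/'+name+'.png',p['image'][:,:,::-1])
    return p
def ray(p,uv):
    u=cv2.undistortPoints(np.array([[uv]],float),p['K'],np.array(p['D'])).ravel()
    R=np.array(p['R']);t=np.array(p['t']).ravel()
    return -R.T@t, R.T@np.array([u[0],u[1],1])
def atz(p,uv,z):
    o,d=ray(p,uv); return o+d*(z-o[2])/d[2]
def proj(p,X):
    R=np.array(p['R']);return cv2.projectPoints(np.array(X,float).reshape(-1,3),cv2.Rodrigues(R)[0],np.array(p['t'],float),p['K'],np.array(p['D']))[0].reshape(-1,2)
```

Run:
```python
from h import *
for c in ('scene','top'):
    p=shot(c,c+'0')
    print(c,-np.array(p['R']).T@np.array(p['t']).ravel())
    for n in ['roller_head','guard','bolt','start_box','start_knob','spare_roller','spare_gear','wrench']:
        print(n,[(round(d['confidence'],2),np.round(d['box']).tolist()) for d in nets.outline_of(n,p)])
print(env.get_state())
```

```text
scene [1.14423518 0.47419662 0.91818908]
roller_head [(0.68, [244.0, 157.0, 370.0, 291.0])]
guard [(0.69, [259.0, 156.0, 344.0, 251.0]), (0.45, [193.0, 149.0, 212.0, 166.0])]
bolt [(0.47, [271.0, 169.0, 287.0, 189.0]), (0.21, [193.0, 151.0, 208.0, 167.0])]
start_box [(0.93, [157.0, 152.0, 226.0, 228.0]), (0.93, [198.0, 74.0, 270.0, 161.0]), (0.66, [96.0, 212.0, 159.0, 276.0])]
start_knob [(0.71, [227.0, 77.0, 246.0, 91.0]), (0.47, [194.0, 149.0, 214.0, 167.0]), (0.47, [133.0, 214.0, 143.0, 224.0])]
spare_roller [(0.67, [194.0, 242.0, 235.0, 294.0])]
spare_gear [(0.61, [271.0, 171.0, 289.0, 187.0]), (0.6, [257.0, 161.0, 345.0, 256.0])]
wrench [(0.9, [397.0, 246.0, 441.0, 289.0])]
top [0.37792108 0.11593128 1.20110419]
roller_head [(0.56, [214.0, 172.0, 318.0, 289.0])]
guard [(0.77, [227.0, 180.0, 309.0, 244.0])]
bolt [(0.54, [252.0, 262.0, 293.0, 279.0]), (0.44, [365.0, 178.0, 430.0, 237.0])]
start_box [(0.77, [364.0, 181.0, 429.0, 238.0]), (0.74, [371.0, 112.0, 420.0, 155.0]), (0.72, [371.0, 266.0, 475.0, 367.0])]
start_knob [(0.64, [399.0, 219.0, 416.0, 241.0]), (0.63, [400.0, 138.0
[... 235 characters left out ...]
.0])]
{'clock': 0.9, 'joint_pos': array([-1.43856949e+00,  3.13200621e-01,  4.61073702e-02,  1.30361569e+00,
        3.57568749e-06,  1.43117152e+00]), 'qvel': array([-0.00054202,  0.0009164 ,  0.00175114,  0.00110022, -0.00091475,
       -0.00231533]), 'tau': array([-1.30606149e-04, -4.80450439e+01,  2.98811889e+01,  1.27911019e-05,
       -6.78707079e-05,  5.64266671e-06]), 'tcp_pos': array([ 0.15437948, -0.55392715,  0.23132585]), 'orientation': array([4.36999383e-05, 9.90776299e-01, 1.35507651e-01, 1.62620984e-06]), 'wrist_force': array([0.39608301, 0.31032412, 0.9221386 ]), 'ft_torque': array([ 0.04236272, -0.00652719,  0.04264869]), 'grip_force': 0.0, 'finger_gap': 0.08556846963176643}
```

View pics/scene0.png

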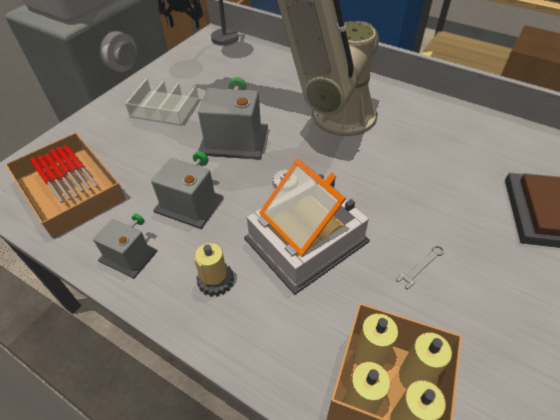

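View pics/top0.png

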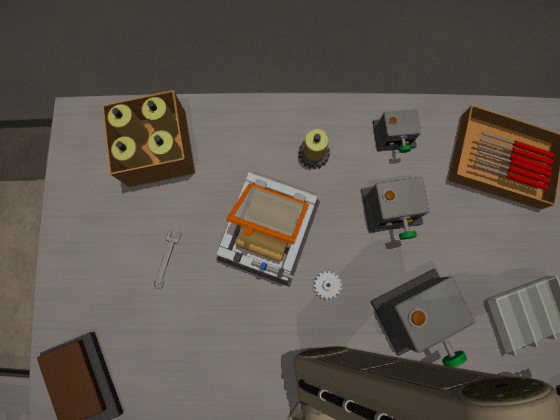

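The scene shows the roller head with its open guard at (305,215), and the top view shows it at (268,228) with the bolt's blue tab at (263,266). There are three start-box candidates in the top view: large (425,315), middle (398,205) and small (397,133). The one at (398,205) is the middle-sized. I'll confirm it in an enlarged crop.

Run:
```python
from h import *
t=cv2.imread('pics/top0.png'); s=cv2.imread('pics/scene0.png')
cv2.imwrite('pics/c1.png',cv2.resize(t[165:295,205:325],None,fx=4.6,fy=4.6,interpolation=cv2.INTER_CUBIC))
cv2.imwrite('pics/c2.png',cv2.resize(t[105:255,355:445],None,fx=4,fy=4,interpolation=cv2.INTER_CUBIC))
p=shot('top')
# sizes of the boxes' tops/feet by net area at z=0
for d in nets.outline_of('start_box',p):
    q=cv2.minAreaRect(np.argwhere(d['region'])[:,::-1].astype(np.float32)); c=cv2.boxPoints(q)
    print(np.round(c).tolist(),[np.round(atz(p,x,0.0)[:2],3).tolist() for x in c])
```

```text
[[369.0, 300.0], [445.0, 262.0], [489.0, 350.0], [413.0, 387.0]] [[0.35, -0.122], [0.453, -0.346], [0.203, -0.462], [0.108, -0.238]]
[[372.0, 112.0], [418.0, 108.0], [422.0, 151.0], [375.0, 154.0]] [[0.912, -0.153], [0.926, -0.299], [0.788, -0.3], [0.775, -0.157]]
[[361.0, 184.0], [425.0, 176.0], [433.0, 235.0], [369.0, 244.0]] [[0.683, -0.109], [0.709, -0.302], [0.531, -0.314], [0.508, -0.125]]
```

View pics/c1.png

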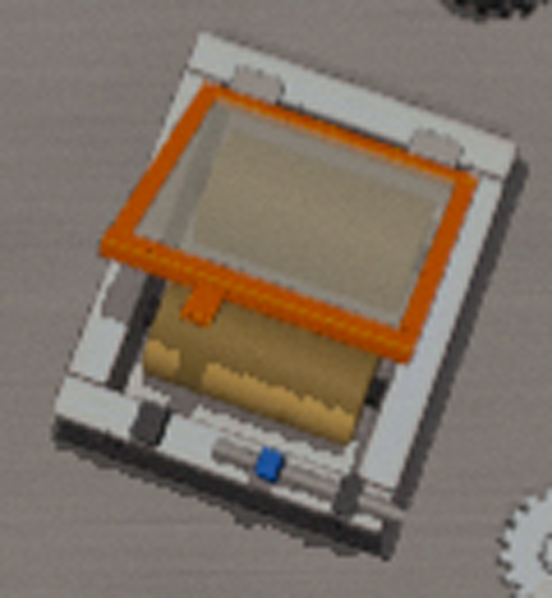

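View pics/c2.png

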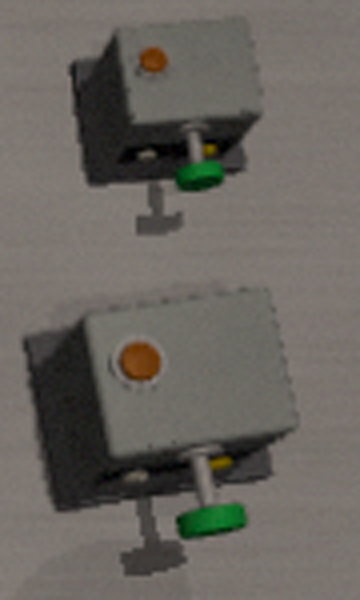

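The first crop shows the housing rim corners at about (200,35), (522,150), (385,525) and (60,405), and the blue tab at (268,463). The bolt slides left toward the keeper at (150,425). The second crop shows the middle box top with corners (85,318), (270,290), (298,425) and (110,462), and its green head at (212,520). I'll check the sizes against the description.

Create fit.py:
```python
from h import *
from scipy.optimize import least_squares
def fit(p,px,loc):
    W=np.array([atz(p,x,l[2]) for x,l in zip(px,loc)])[:,:2]; loc=np.array(loc)
    print('edges',[round(float(np.linalg.norm(W[i]-W[(i+1)%4])),4) for i in range(4)])
    def w(v): c,s=np.cos(v[2]),np.sin(v[2]); return loc[:,:2]@np.array([[c,s],[-s,c]])+v[:2]
    r=least_squares(lambda v:(w(v)-W).ravel(),[*W.mean(0),0]); print(np.round(r.x,4),'res',np.round(r.fun,4)); return r.x
def tf(v,l):
    c,s=np.cos(v[2]),np.sin(v[2]); return np.array([v[0]+c*l[0]-s*l[1],v[1]+s*l[0]+c*l[1],l[2]])
```

Run:
```python
from fit import *
p=shot('top'); ps=shot('scene')
H=np.array([(200,35),(522,150),(390,520),(60,405)])/4.6+[205,165]
B=np.array([(85,318),(270,290),(298,425),(110,462)])/4+[355,105]
h=fit(p,H,[(.12,.1,.1),(.12,-.1,.1),(-.12,-.1,.1),(-.12,.1,.1)])
b=fit(p,B,[(.05,.065,.125),(.05,-.065,.125),(-.05,-.065,.125),(-.05,.065,.125)])
tab=atz(p,np.array((268,463))/4.6+[205,165],.158);c,s=np.cos(h[2]),np.sin(h[2])
d=tab[:2]-h[:2];print('tab',tab,'local',c*d[0]+s*d[1],-s*d[0]+c*d[1])
k=tf(b,(-.098,0,.100)); print('knob head front',k,proj(p,[k]),'seen',np.array((212,520))/4+[355,105])
print('neck',tf(b,(-.07,0,.1)))
im={'top':p['image'].copy(),'scene':ps['image'].copy()}
for n,q in (('top',p),('scene',ps)):
    im[n]=cv2.resize(im[n],None,fx=2,fy=2,interpolation=cv2.INTER_CUBIC)
    for v,L in ((h,[(x,y,z) for x in(-.12,.12) for y in(-.1,.1) for z in(.1,)]+[(-.106,-.036,.158),(.085,0,.101)]),(b,[(x,y,.125) for x in(-.05,.05) for y in(-.065,.065)]+[(-.07,0,.1),(-.106,0,.1)])):
        for l in L:
            u=proj(q,[tf(v,l)])[0]*2; cv2.circle(im[n],(int(u[0]),int(u[1])),3,(255,0,255),1)
    # guard edge for a few angles
    for a in np.arange(.6,1.15,.1):
        X=tf(h,(.085-.163*np.cos(a)+.012*np.sin(a),0,.101+.163*np.sin(a)+.012*np.cos(a))); u=proj(q,[X])[0]*2
        cv2.circle(im[n],(int(u[0]),int(u[1])),2,(0,255,255),-1)
a=im['top'][320:600,400:900]; c_=im['scene'][120:600,280:760]
out=np.zeros((480,980,3),np.uint8); out[:280,:500]=a; out[:,500:]=c_
cv2.imwrite('pics/ov.png',cv2.resize(out,(800,392))[:,:,::-1])
```

```text
edges [0.2006, 0.2262, 0.1981, 0.2305]
[ 0.549   0.1574 -0.3454] res [ 0.0044 -0.0019  0.0066 -0.002  -0.0069  0.0014 -0.0041  0.0024]
edges [0.1274, 0.0925, 0.1287, 0.0971]
[ 0.6138 -0.1959  0.1557] res [ 0.002   0.0028  0.0028  0.0003 -0.0043 -0.0026 -0.0005 -0.0006]
tab [0.43790792 0.1682789  0.158     ] local -0.10825348672140403 -0.02741397418897415
knob head front [ 0.51694445 -0.21114113  0.1       ] [[407.89729541 235.99447043]] seen [408. 235.]
neck [ 0.54460559 -0.20679819  0.1       ]
```

View pics/ov.png

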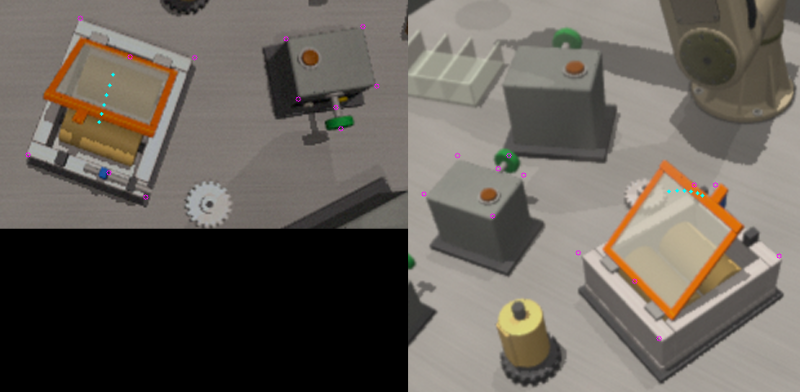

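The overlay is good in the top view but a few pixels off in the scene view. One enlarged scene crop will let me do a joint fit from both cameras.

Run:
```python
from h import *
s=cv2.imread('pics/scene0.png')
cv2.imwrite('pics/c3.png',cv2.resize(s[145:295,155:375],None,fx=3.6,fy=3.6,interpolation=cv2.INTER_CUBIC))
```

```text
(no output)
```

View pics/c3.png

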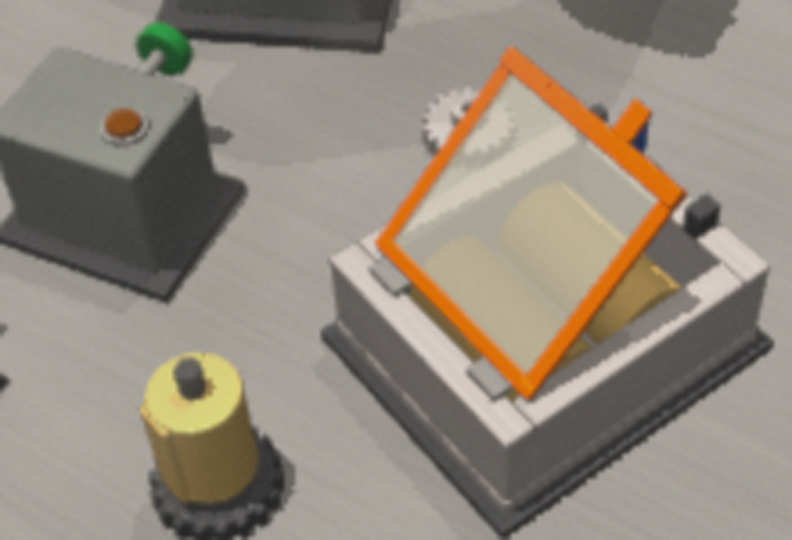

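The crop shows the head rim corners at (332,262), (508,443) and (768,268), and the box top corners at (135,178), (200,92), (60,48) and (0,142). The ends of the guard's free edge are at (512,50) and (685,195). Next is the joint fit.

Create fit2.py:
```python
from fit import *
p=shot('top'); ps=shot('scene')
T1=lambda q:np.array(q)/4.6+[205-.4,165-.4]; T2=lambda q:np.array(q)/4+[355-.4,105-.4]; S=lambda q:np.array(q)/3.6+[155-.35,145-.35]
Hd=[(p,T1((200,35)),(.12,.1,.1)),(p,T1((522,150)),(.12,-.1,.1)),(p,T1((390,520)),(-.12,-.1,.1)),(p,T1((60,405)),(-.12,.1,.1)),
 (ps,S((332,262)),(.12,-.1,.1)),(ps,S((508,443)),(.12,.1,.1)),(ps,S((768,268)),(-.12,.1,.1)),
 (ps,S((508,535)),(.13,.11,0)),(ps,S((322,335)),(.13,-.11,0)),(ps,S((772,342)),(-.13,.11,0))]
Bd=[(p,T2((85,318)),(.05,.065,.125)),(p,T2((270,290)),(.05,-.065,.125)),(p,T2((298,425)),(-.05,-.065,.125)),(p,T2((110,462)),(-.05,.065,.125)),
 (p,T2((25,338)),(.065,.08,0)),(p,T2((57,510)),(-.065,.08,0)),
 (ps,S((135,178)),(.05,.065,.125)),(ps,S((200,92)),(-.05,.065,.125)),(ps,S((60,48)),(-.05,-.065,.125)),(ps,S((0,142)),(.05,-.065,.125)),
 (ps,S((168,300)),(.065,.08,0)),(ps,S((245,188)),(-.065,.08,0))]
def go(D,x0):
    f=lambda v:np.concatenate([proj(q,[tf(v,l)])[0]-u for q,u,l in D])
    r=least_squares(f,x0,loss='soft_l1'); print(np.round(r.x,4)); print(np.round(f(r.x).reshape(-1,2),1).tolist()); return r.x
if __name__=='__main__':
    h=go(Hd,[.549,.157,-.345]); b=go(Bd,[.614,-.196,.156])
    def gp(a,x,y,z): return tf(h,(.085+x*np.cos(a)+z*np.sin(a),y,.101-x*np.sin(a)+z*np.cos(a)))
    G=[(ps,S((512,47)),(-.17,-.085,.012)),(ps,S((685,193)),(-.17,.085,.012)),(p,T1((103,240)),(-.17,.085,.012)),(p,T1((412,345)),(-.17,-.085,.012))]
    f=lambda a:np.concatenate([proj(q,[gp(a[0],*l)])[0]-u for q,u,l in G])
    r=least_squares(f,[.8]);print('guard',r.x,np.round(r.fun,1)); print('edge',gp(r.x[0],-.163,0,.012),'shut',gp(0,-.163,0,.012))
    print('tab0',tf(h,(-.106,-.036,.158)),'tab seen', atz(p,T1((268,463)),.158),'neck',tf(b,(-.07,0,.1)))
    np.savez('fit.npz',h=h,b=b)
```

```bash
python3 fit2.py
```

```text
[ 0.5475  0.1606 -0.3362]
[[-0.6, -0.4], [-0.3, -1.9], [-0.8, 3.5], [-1.5, 3.0], [-1.5, -2.1], [-0.1, -0.5], [0.6, -2.9], [-1.1, 0.8], [-0.9, 0.5], [-0.6, 0.4]]
[ 0.6165 -0.1941  0.1554]
[[-1.4, -1.3], [-0.5, -1.6], [0.7, 1.0], [-0.1, -0.4], [-1.2, 0.2], [-0.7, 0.6], [-0.7, -0.8], [0.3, -1.9], [-1.1, -1.9], [-5.0, -4.5], [0.0, 0.8], [0.8, -0.1]]
guard [0.74953814] [-1.6 -1.7 -0.9 -2.3 -0.1  1.   1.2  1.8]
edge [0.52279117 0.16919762 0.22083607] shut [0.47383612 0.18630788 0.113     ]
tab0 [0.43552628 0.16156204 0.158     ] tab seen [0.43889002 0.16926788 0.158     ] neck [ 0.54729742 -0.20496778  0.1       ]
```

The fit is consistent to about 3 mm. I'll press the guard with closed fingers, with tool x along housing +y. The helper below works out tool-axis shifts.

Create rel.py:
```python
from fit import *
from scipy.spatial.transform import Rotation as Ro
F=np.load('fit.npz'); h,b=F['h'],F['b']
def rel(X,yaw=None,tag=''):
    s=env.get_state(); q=s['orientation']; R=Ro.from_quat([q[1],q[2],q[3],q[0]]).as_matrix()
    x=R[:,0]; y0=np.arctan2(x[1],x[0])
    d=R.T@(np.array(X)-s['tcp_pos']); rz=0
    if yaw is not None:
        G=np.column_stack([[np.cos(yaw),np.sin(yaw),0],[np.sin(yaw),-np.cos(yaw),0],[0,0,-1]])
        rz=Ro.from_matrix(R.T@G).as_rotvec()
    print(tag,'t',round(s['clock'],2),'d',np.round(d,4),'rot',np.round(rz,4),'target',np.round(X,3))
YH=h[2]+np.pi/2; YB=b[2]
def gp(a,r,y,z): return tf(h,(.085-r*np.cos(a)+z*np.sin(a),y,.101+r*np.sin(a)+z*np.cos(a)))
```

Run:
```python
from rel import *
X=gp(.75,.148,-.02,.012); X[2]=.33; rel(X,YH)
```

```text
t 1.2 d [ 0.5467 -0.575  -0.0988] rot [ 1.000e-04  1.000e-04 -9.628e-01] target [0.527 0.147 0.33 ]
```

Units first: shifts go in shares of 75 cm and turns go in shares of pi rad. So -0.274 m / 0.75 = -0.3653, -0.06 m / 0.75 = -0.08, -0.963 rad / 3.1416 = -0.3065.

Request:
shift_gripper:
  motion:
    - [[0, 0, -0.08, 0, 0, 0], [0.0267, -0.0267, -0.1333, 0, 0, -0.0318], [0.08, -0.084, -0.1333, 0, 0, -0.0796], [0.1333, -0.14, -0.1333, 0, 0, -0.1273], [0.1867, -0.196, -0.1333, 0, 0, -0.1751], [0.24, -0.2533, -0.1333, 0, 0, -0.2228], [0.2933, -0.3093, -0.1333, 0, 0, -0.2706], [0.3467, -0.3653, -0.1333, 0, 0, -0.3065]]
  jaw: 0
  force: 30

```text
clock: 2.2
tcp_pos: [0.3318, -0.2185, 0.3316]
orientation: [0.001, 0.814, 0.58, 0.0]
wrist_force: [0.6, -0.7, 0.2]
finger_gap: 0.0
grip_force: 0.0
```

Run:
```python
from rel import *
X=gp(.75,.148,-.02,.012); X[2]=.28; rel(X,YH)
```

```text
 t 2.2 d [0.4088 0.0648 0.0515] rot [0.0012 0.0004 0.0037] target [0.527 0.147 0.28 ]
```

To row units: 0.409 m / 0.75 = 0.5453, 0.36 m / 0.75 = 0.48.

Request:
shift_gripper:
  motion:
    - [[0.08, 0.0133, 0, 0, 0, 0], [0.16, 0.0267, 0, 0, 0, 0], [0.24, 0.04, 0, 0, 0, 0], [0.32, 0.0533, 0, 0, 0, 0], [0.4, 0.0667, 0, 0, 0, 0], [0.48, 0.08, 0.0267, 0, 0, 0], [0.5453, 0.0867, 0.0667, 0, 0, 0], [0.5453, 0.0867, 0.0693, 0, 0, 0]]

```text
clock: 3.2
tcp_pos: [0.527, 0.1473, 0.276]
orientation: [-0.001, 0.814, 0.581, -0.002]
wrist_force: [-0.8, -0.0, -0.7]
finger_gap: 0.0001
grip_force: 0.0
```

Run:
```python
from rel import *
for a in (.75,.5,.25,.1,0): rel(gp(a,.148,-.02,.012),YH,a)
```

```text
0.75 t 3.2 d [-0.0006  0.0001  0.0653] rot [-0.0044  0.0019  0.0049] target [0.527 0.147 0.211]
0.5 t 3.2 d [-0.0005 -0.0238  0.0936] rot [-0.0044  0.0019  0.0049] target [0.504 0.155 0.182]
0.25 t 3.2 d [-0.0003 -0.0399  0.1269] rot [-0.0044  0.0019  0.0049] target [0.489 0.16  0.149]
0.1 t 3.2 d [-0.0002 -0.0455  0.1485] rot [-0.0044  0.0019  0.0049] target [0.483 0.162 0.128]
0 t 3.2 d [-0.0002 -0.0474  0.1632] rot [-0.0044  0.0019  0.0049] target [0.481 0.162 0.113]
```

To row units: 0.15 m / 0.75 = 0.2, 0.14 m / 0.75 = 0.1867.

Request:
shift_gripper:
  motion:
    - [[0, 0, 0.04, 0, 0, 0], [0, 0, 0.08, 0, 0, 0], [0, -0.016, 0.104, 0, 0, 0], [0, -0.032, 0.1253, 0, 0, 0], [0, -0.044, 0.1467, 0, 0, 0], [0, -0.0533, 0.1693, 0, 0, 0], [0, -0.0587, 0.1867, 0, 0, 0], [0, -0.0613, 0.2, 0, 0, 0]]

```text
clock: 4.2
tcp_pos: [0.4843, 0.1591, 0.1294]
orientation: [0.0, 0.816, 0.579, 0.0]
wrist_force: [1.1, -0.8, 0.9]
finger_gap: -0.0
grip_force: 0.7
```

Run:
```python
from rel import *
p=shot('scene','s2'); i=p['image'][130:300,170:380]
cv2.imwrite('pics/s2c.png',cv2.resize(i,None,fx=3,fy=3,interpolation=cv2.INTER_CUBIC)[:,:,::-1])
rel(gp(0,.148,-.02,.012),YH)
```

```text
 t 4.25 d [ 0.0023 -0.0034  0.0151] rot [-0.0001  0.0005 -0.0004] target [0.481 0.162 0.113]
```

View pics/s2c.png

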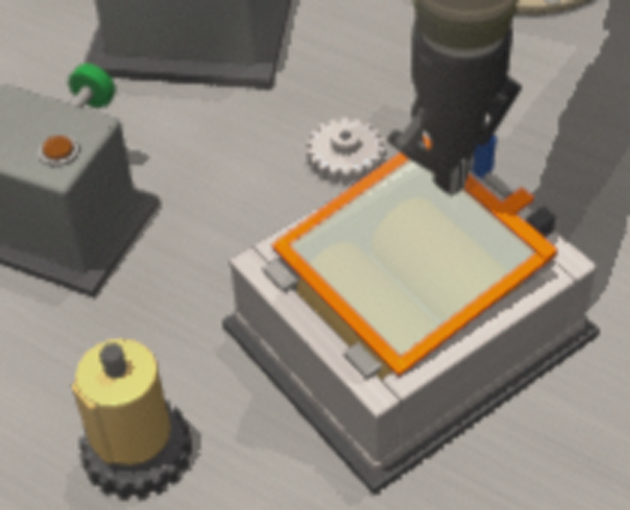

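The guard is nearly shut, with the fingertip on the bar at about (450,185). I'll press the last stretch and watch the force.

To row units: 0.018 m / 0.75 = 0.024, 0.016 m / 0.75 = 0.0213.

Request:
shift_gripper:
  motion:
    - [[0, 0, 0.008, 0, 0, 0], [0, 0, 0.016, 0, 0, 0], [0, 0, 0.0213, 0, 0, 0], [0, 0, 0.024, 0, 0, 0]]

```text
clock: 4.75
tcp_pos: [0.4838, 0.1597, 0.1109]
orientation: [-0.0, 0.815, 0.579, -0.0]
wrist_force: [-1.1, 0.3, 2.1]
finger_gap: 0.0001
grip_force: 0.6
```

Request:
shift_gripper:
  motion:
    - [[0, 0, 0.0027, 0, 0, 0], [0, 0, 0.0027, 0, 0, 0]]

```text
clock: 5.0
tcp_pos: [0.4842, 0.1596, 0.1092]
orientation: [0.0, 0.815, 0.579, 0.0]
wrist_force: [-0.0, 0.0, 0.8]
finger_gap: 0.0
grip_force: 0.0
```

To row units: 0.003 m / 0.75 = 0.004.

Request:
shift_gripper:
  motion:
    - [[0, 0, 0.004, 0, 0, 0], [0, 0, 0.004, 0, 0, 0]]

```text
clock: 5.25
tcp_pos: [0.4845, 0.1597, 0.1084]
orientation: [0.001, 0.815, 0.579, 0.001]
wrist_force: [-5.0, -0.4, 15.3]
finger_gap: -0.0002
grip_force: 7.6
```

Request:
shift_gripper:
  motion:
    - [[0, 0, 0.004, 0, 0, 0], [0, 0, 0.004, 0, 0, 0]]

```text
clock: 5.5
tcp_pos: [0.4846, 0.1597, 0.1082]
orientation: [0.001, 0.815, 0.579, 0.002]
wrist_force: [-12.4, -2.4, 36.0]
finger_gap: 0.0004
grip_force: 17.8
```

To row units: -0.1 m / 0.75 = -0.1333, -0.04 m / 0.75 = -0.0533.

Request:
shift_gripper:
  motion:
    - [[0, 0, -0.0533, 0, 0, 0], [0, 0, -0.1333, 0, 0, 0]]

```text
clock: 5.75
tcp_pos: [0.4828, 0.1593, 0.2031]
orientation: [-0.001, 0.815, 0.579, -0.002]
wrist_force: [0.3, -0.4, -1.4]
finger_gap: 0.0002
grip_force: 0.0
```

Run:
```python
from rel import *
rel(tf(h,(-.106,-.070,.2)),YH)
p=shot('top')
i=p['image'][165:295,205:345].copy(); i=cv2.resize(i,None,fx=4.2,fy=4.2,interpolation=cv2.INTER_CUBIC)
for a in (0,.04):
    X=gp(a,.17,.085,.012),gp(a,.17,-.085,.012)
    for u in proj(p,X): cv2.circle(i,tuple(((u-[205,165]+.4)*4.2).astype(int).tolist()),3,(255,0,255),1)
for y in (-.036,.004):
    u=proj(p,[tf(h,(-.106,y,.158))])[0]; cv2.circle(i,tuple(((u-[205,165]+.4)*4.2).astype(int).tolist()),3,(0,255,0),1)
cv2.imwrite('pics/t3.png',i[:,:,::-1])
```

```text
 t 5.75 d [-0.0475 -0.0454  0.0033] rot [-0.0027  0.0018  0.0001] target [0.424 0.129 0.2  ]
```

View pics/t3.png

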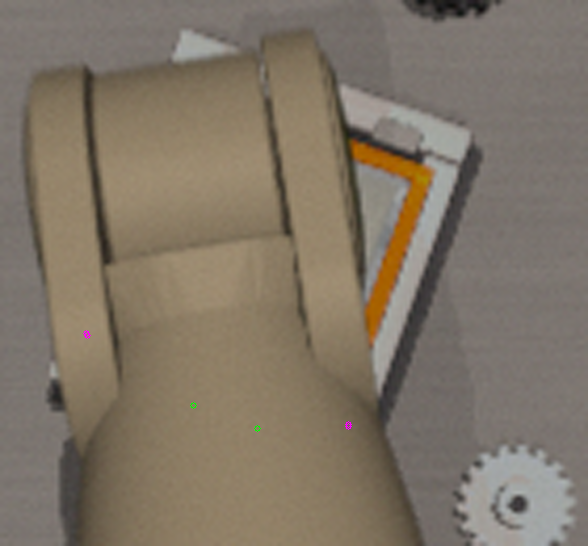

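The arm hides the head from above, but 36 N of resistance at the shut height shows the guard is closed. Next I'll come down on the bolt tab's −y side.

To row units: 0.073 m / 0.75 = 0.0973, 0.06 m / 0.75 = 0.08.

Request:
shift_gripper:
  motion:
    - [[-0.0627, -0.04, 0, 0, 0, 0], [-0.0627, -0.06, 0, 0, 0, 0], [-0.0627, -0.06, 0.04, 0, 0, 0], [-0.0627, -0.06, 0.08, 0, 0, 0], [-0.0627, -0.06, 0.0973, 0, 0, 0], [-0.0627, -0.06, 0.0973, 0, 0, 0]]

```text
clock: 6.55
tcp_pos: [0.4257, 0.1303, 0.1297]
orientation: [-0.0, 0.815, 0.579, -0.001]
wrist_force: [0.7, -0.1, 0.6]
finger_gap: 0.0002
grip_force: 0.0
```

Request:
shift_gripper:
  motion:
    - [[0.0133, 0, 0, 0, 0, 0], [0.0267, 0, 0, 0, 0, 0], [0.04, 0, 0, 0, 0, 0], [0.0533, 0, 0, 0, 0, 0], [0.0613, 0, 0, 0, 0, 0], [0.0667, 0, 0, 0, 0, 0]]

```text
clock: 7.3
tcp_pos: [0.4427, 0.1777, 0.1302]
orientation: [0.0, 0.815, 0.579, -0.0]
wrist_force: [-0.2, -1.1, 1.0]
finger_gap: -0.0002
grip_force: 0.9
```

To row units: 0.007 m / 0.75 = 0.0093, 0.004 m / 0.75 = 0.0053.

Request:
shift_gripper:
  motion:
    - [[0.0053, 0, 0, 0, 0, 0], [0.0093, 0, 0, 0, 0, 0], [0.0093, 0, 0, 0, 0, 0]]

```text
clock: 7.68
tcp_pos: [0.4447, 0.1843, 0.1301]
orientation: [-0.0, 0.815, 0.579, 0.0]
wrist_force: [0.3, 0.2, 0.6]
finger_gap: 0.0003
grip_force: 0.0
```

Request:
shift_gripper:
  motion:
    - [[0.004, 0, 0, 0, 0, 0], [0.004, 0, 0, 0, 0, 0]]

```text
clock: 7.92
tcp_pos: [0.4452, 0.1858, 0.1301]
orientation: [0.001, 0.816, 0.579, -0.001]
wrist_force: [-0.4, -5.4, 1.4]
finger_gap: -0.0
grip_force: 2.7
```

To row units: 0.002 m / 0.75 = 0.0027.

Request:
shift_gripper:
  motion:
    - [[0.0027, 0, 0, 0, 0, 0], [0.0027, 0, 0, 0, 0, 0]]

```text
clock: 8.18
tcp_pos: [0.4452, 0.1859, 0.1302]
orientation: [0.002, 0.816, 0.578, -0.003]
wrist_force: [-4.2, -12.4, 4.9]
finger_gap: 0.0001
grip_force: 6.2
```

Request:
shift_gripper:
  motion:
    - [[0.0027, 0, 0, 0, 0, 0], [0.0027, 0, 0, 0, 0, 0]]

```text
clock: 8.43
tcp_pos: [0.4452, 0.186, 0.1302]
orientation: [0.003, 0.816, 0.578, -0.004]
wrist_force: [-4.4, -18.5, 9.0]
finger_gap: -0.0001
grip_force: 9.7
```

Run:
```python
from rel import *
s=env.get_state();d=s['tcp_pos'][:2]-h[:2];c,n=np.cos(h[2]),np.sin(h[2]);print('local',c*d[0]+n*d[1],-n*d[0]+c*d[1])
```

```text
local -0.1049179353693385 -0.009752909821425435
```

The bolt stopped hard at 18 N, where the home position is expected. I'll back off, lift and move toward the start box.

To row units: -0.12 m / 0.75 = -0.16, -0.1 m / 0.75 = -0.1333.

Request:
shift_gripper:
  motion:
    - [[-0.016, 0, 0, 0, 0, 0], [-0.0187, 0, -0.0533, 0, 0, 0], [-0.0187, 0, -0.1333, 0, 0, 0], [-0.0187, 0, -0.16, 0, 0, 0]]

```text
clock: 8.93
tcp_pos: [0.444, 0.178, 0.2539]
orientation: [0.001, 0.815, 0.579, 0.003]
wrist_force: [0.2, 0.3, -0.6]
finger_gap: -0.0002
grip_force: 0.0
```

Run:
```python
from rel import *
n=tf(b,(-.07,0,.25)); rel(n,YB)
```

```text
 t 8.93 d [-0.3275  0.2237  0.0036] rot [ 0.0018 -0.006   1.0795] target [ 0.547 -0.205  0.25 ]
```

To row units: -0.327 m / 0.75 = -0.436, -0.315 m / 0.75 = -0.42, 1.08 rad / 3.1416 = 0.3438.

Request:
shift_gripper:
  motion:
    - [[-0.06, 0.0413, 0, 0, 0, 0.0477], [-0.12, 0.0827, 0, 0, 0, 0.0955], [-0.18, 0.124, 0, 0, 0, 0.1432], [-0.24, 0.1653, 0, 0, 0, 0.191], [-0.3, 0.2053, 0, 0, 0, 0.2387], [-0.36, 0.2467, 0, 0, 0, 0.2865], [-0.42, 0.288, 0, 0, 0, 0.331], [-0.436, 0.2987, 0, 0, 0, 0.3438]]
  jaw: 0.026

```text
clock: 9.93
tcp_pos: [0.5468, -0.2081, 0.2494]
orientation: [-0.0, 0.997, 0.075, 0.0]
wrist_force: [-0.2, 0.8, -0.5]
finger_gap: 0.0261
grip_force: 0.0
```

Run:
```python
from rel import *
rel(tf(b,(-.07,0,.25)),YB)
p=shot('top')
i=p['image'][165:295,205:430].copy(); i=cv2.resize(i,None,fx=3.5,fy=3.5,interpolation=cv2.INTER_CUBIC)
f=lambda X,c:[cv2.circle(i,tuple(((u-[205,165]+.4)*3.5).astype(int).tolist()),3,c,1) for u in proj(p,X)]
f([gp(0,.17,.085,.012),gp(0,.17,-.085,.012)],(255,0,255)); f([tf(h,(-.106,y,.158)) for y in(-.036,.004)],(0,255,0))
f([tf(b,(-.09,0,.1))],(255,0,255))
cv2.imwrite('pics/t4.png',i[:,:,::-1])
```

```text
 t 9.93 d [ 0.001  -0.0031 -0.0005] rot [-0.0005 -0.0005 -0.0056] target [ 0.547 -0.205  0.25 ]
```

View pics/t4.png

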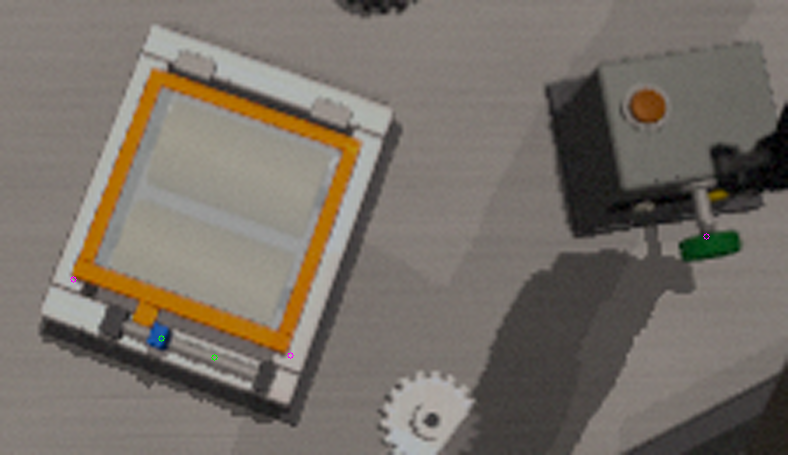

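The guard is shut, and the bolt tab sits on the home marker at (160,338). The knob's stem runs from (700,185) to (706,235), which agrees with the fit to about 2 mm. I'll descend astride the stem.

To row units: 0.142 m / 0.75 = 0.1893, 0.13 m / 0.75 = 0.1733, -0.005 rad / 3.1416 = -0.0016.

Request:
shift_gripper:
  motion:
    - [[0.0013, -0.006, 0.0667, 0, 0, -0.0016], [0.0013, -0.006, 0.1333, 0, 0, -0.0016], [0.0013, -0.006, 0.1733, 0, 0, -0.0016], [0.0013, -0.006, 0.1893, 0, 0, -0.0016]]

```text
clock: 10.48
tcp_pos: [0.5451, -0.1984, 0.1065]
orientation: [-0.001, 0.997, 0.081, -0.001]
wrist_force: [0.4, -0.3, 0.4]
finger_gap: 0.0259
grip_force: 0.0
```

Request:
shift_gripper:
  motion:
    - [[0, 0, 0.0107, 0, 0, 0], [0, 0, 0.0213, 0, 0, 0], [0, 0, 0.0293, 0, 0, 0], [0, 0, 0.032, 0, 0, 0]]

```text
clock: 10.98
tcp_pos: [0.5466, -0.2007, 0.0844]
orientation: [0.0, 0.997, 0.08, 0.0]
wrist_force: [0.2, -0.3, -0.6]
finger_gap: 0.0261
grip_force: 0.0
```

Run:
```python
from rel import *
rel(tf(b,(-.07,0.0015,.085)),YB)
```

```text
 t 10.97 d [-0.      0.0028 -0.0006] rot [ 0.0003 -0.0003  0.0044] target [ 0.547 -0.203  0.085]
```

To row units: -0.022 m / 0.75 = -0.0293, -0.018 m / 0.75 = -0.024, 0.004 rad / 3.1416 = 0.0013.

Request:
shift_gripper:
  motion:
    - [[0, 0.004, 0, 0, 0, 0.0013], [-0.008, 0.004, 0, 0, 0, 0.0013], [-0.016, 0.004, 0, 0, 0, 0.0013], [-0.024, 0.004, 0, 0, 0, 0.0013], [-0.0293, 0.004, 0, 0, 0, 0.0013], [-0.0293, 0.004, 0, 0, 0, 0.0013]]

```text
clock: 11.72
tcp_pos: [0.5272, -0.2071, 0.0847]
orientation: [0.0, 0.997, 0.078, 0.002]
wrist_force: [8.3, 2.1, -5.3]
finger_gap: 0.0258
grip_force: 4.1
```

Request:
shift_gripper:
  motion:
    - [[-0.0053, 0, 0, 0, 0, 0], [-0.0093, 0, 0, 0, 0, 0], [-0.0093, 0, 0, 0, 0, 0]]

```text
clock: 12.1
tcp_pos: [0.5209, -0.2081, 0.0848]
orientation: [-0.0, 0.997, 0.078, 0.003]
wrist_force: [10.8, 1.9, -5.6]
finger_gap: 0.0262
grip_force: 4.9
```

To row units: -0.003 m / 0.75 = -0.004.

Request:
shift_gripper:
  motion:
    - [[-0.004, 0, 0, 0, 0, 0], [-0.004, 0, 0, 0, 0, 0]]

```text
clock: 12.35
tcp_pos: [0.52, -0.2083, 0.0848]
orientation: [-0.0, 0.997, 0.078, 0.005]
wrist_force: [15.4, 3.9, -8.7]
finger_gap: 0.0264
grip_force: 8.0
```

Request:
shift_gripper:
  motion:
    - [[-0.004, 0, 0, 0, 0, 0], [-0.004, 0, 0, 0, 0, 0]]

```text
clock: 12.6
tcp_pos: [0.5201, -0.2083, 0.085]
orientation: [-0.001, 0.997, 0.079, 0.008]
wrist_force: [24.4, 6.7, -14.6]
finger_gap: 0.0259
grip_force: 12.6
```

The knob is at its stop: the force keeps rising with no motion. I'll hold it for more than a second, then ease it back in.

Request:
shift_gripper:
  motion:
    - [[0, 0, 0, 0, 0, 0], [0, 0, 0, 0, 0, 0], [0, 0, 0, 0, 0, 0], [0, 0, 0, 0, 0, 0], [0, 0, 0, 0, 0, 0], [0, 0, 0, 0, 0, 0], [0, 0, 0, 0, 0, 0], [0, 0, 0, 0, 0, 0]]

```text
clock: 13.6
tcp_pos: [0.5201, -0.2083, 0.085]
orientation: [-0.001, 0.997, 0.079, 0.008]
wrist_force: [24.1, 6.0, -13.8]
finger_gap: 0.0261
grip_force: 12.4
```

Request:
shift_gripper:
  motion:
    - [[0, 0, 0, 0, 0, 0], [0, 0, 0, 0, 0, 0], [0, 0, 0, 0, 0, 0], [0, 0, 0, 0, 0, 0]]

```text
clock: 14.1
tcp_pos: [0.5201, -0.2083, 0.085]
orientation: [-0.001, 0.997, 0.079, 0.008]
wrist_force: [25.2, 6.9, -14.1]
finger_gap: 0.0258
grip_force: 12.4
```

Request:
shift_gripper:
  motion:
    - [[0.008, 0, 0, 0, 0, 0], [0.016, 0, 0, 0, 0, 0], [0.024, 0, 0, 0, 0, 0], [0.032, 0, 0, 0, 0, 0], [0.04, 0, 0, 0, 0, 0], [0.0453, 0, 0, 0, 0, 0], [0.0453, 0, 0, 0, 0, 0]]

```text
clock: 14.98
tcp_pos: [0.5457, -0.2038, 0.0843]
orientation: [0.0, 0.997, 0.078, -0.0]
wrist_force: [1.0, -0.6, 0.4]
finger_gap: 0.026
grip_force: 0.0
```

Run:
```python
from rel import *
rel(tf(b,(-.07,0,.085)),YB)
```

```text
 t 14.97 d [ 0.0014  0.0014 -0.0007] rot [-0.      0.0005  0.0004] target [ 0.547 -0.205  0.085]
```

Nothing is in contact now. I'll lift straight up, move clear and check.

To row units: -0.18 m / 0.75 = -0.24, -0.17 m / 0.75 = -0.2267.

Request:
shift_gripper:
  motion:
    - [[0, 0, -0.04, 0, 0, 0], [0, 0, -0.1067, 0, 0, 0], [0, 0, -0.1867, 0, 0, 0], [0, 0, -0.2267, 0, 0, 0], [-0.0267, 0.0267, -0.24, 0, 0, 0], [-0.0267, 0.0667, -0.24, 0, 0, 0], [-0.0267, 0.1067, -0.24, 0, 0, 0], [-0.0267, 0.1067, -0.24, 0, 0, 0]]

```text
clock: 15.98
tcp_pos: [0.5382, -0.2879, 0.2637]
orientation: [0.0, 0.997, 0.076, -0.0]
wrist_force: [-0.3, 1.0, -1.2]
finger_gap: 0.0255
grip_force: 0.0
```

Run:
```python
from rel import *
p=shot('top')
i=cv2.resize(p['image'][165:295,205:430],None,fx=3.5,fy=3.5,interpolation=cv2.INTER_CUBIC)
cv2.imwrite('pics/t5.png',i[:,:,::-1])
```

```text
(no output)
```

View pics/t5.png

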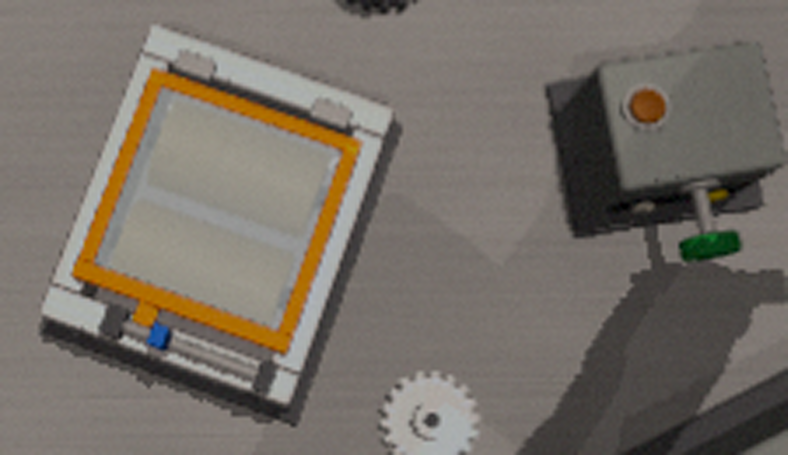

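The guard is shut, the bolt tab is home at (158,336), and the knob head is back at its rest position (710,245). The gripper is clear of everything, so I'm handing in.

```bash
python3 -c "
from workcell import env
print(env.hand_in())"
```

```text
the job is handed in; nothing more can be done
None
```

The job is handed in, with no verdict returned: guard shut, bolt home, then the middle-sized box's knob held at its stop for over a second and let back in; spares and wrench untouched by the robot.

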